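# Turn the embossing die block to the fence

### The arm

A 6-joint arm with a two-finger parallel gripper is mounted at the origin on the work surface. World frame = base frame: x ahead of the robot, y to its left, z up, the work surface at z = 0. Lengths are in m, angles in rad, forces in N, time in s.
With the tool pointing down it reaches from about 0.4 to 0.825 m from the base axis. Payload 7 kg.
Tool frame: the origin (TCP) lies midway between the tips of the shut fingers; the grasp point (between the pads) lies 19 mm behind it (bot.grasp_offset is the z of the grasp point in the tool frame, in m); z points along the fingers, x is the direction in which the jaws open and shut, and the axes are right-handed (so a half turn about z gives the same grasp; the last joint's range is limited). The gripper opens to 88 mm and grips with 3 to 60 N. Pads are 19 mm wide; open, the fingers measure 130 mm over their backs; the gripper's body (78 mm by 193 mm) begins 47 mm behind the grasp point.
Start: joints at [-0.849, 0.359, 0.012, 0, -1.224, -0.288], TCP at [0.284, -0.612, 0.227] pointing down, gripper open.
Joint ranges: [-3.07, 3.07], [-1.43, 2.12], [-1.02, 1.25], [-3.03, 1.67], [-3.05, -0], [-3.03, 3.03]. Speed limits (rad/s): [2.39, 2.39, 3.01, 3.14, 3.14, 3.14].

### API

Orientations are given as [roll, pitch, yaw] about the fixed x, y, z axes, in that order (R = Rz(yaw) Ry(pitch) Rx(roll)).
In Python, from cell import bot gives the robot as it stands. The module is installed in compiled form; this text tells all that it offers.
- The arm moves only by the tool arm_command, never from a script. Its argument "increments" is one flat list of numbers, 4 for each row, row after row: the shift along the tool's x, y, z in mm, then the turn about the tool's z in rad. In form: [dx, dy, dz, yaw, dx, dy, dz, yaw, ...]. A call has 1 to 10 rows; each row shifts and turns the commanded pose from where the row before left it, along the tool's axes as they then stand; what a row does not reach is not made up. A row lasts 1/12 s, in which the tool goes at most 41.7 mm and 7.16 degrees, less where a joint would pass 70% of its speed; a pose out of reach is approached as far as the arm can. A call is refused whole if a number of a shift passes 41.7 or a number of a turn 0.125, either way. A call with a gripper value outside its range is refused whole. "gripper" is the finger opening in mm, from 0 to 87.6, set as the call begins (left out, the last holds). The fingers move at their own pace and stop on an object; the grip force is fixed at half the most. Time passes only in rows, so rows that do not move let the fingers close. It gives the time, the measured TCP pose, the force and the opening at its end, in the units of the state.
- bot.read_state(): the state, without advancing time (a new reading comes with each control period).
- bot.grab_frame(name): name is "scene" or "top" or "wrist"; returns a dict with "image" (480x640x3 uint8, red, green, blue), "intrinsics" (3x3 intrinsics, pixels), "R" (3x3) and "t" (3): a world point X has camera coordinates R X + t; the wrist camera has in their place "hand_eye" (4x4, takes a point from camera to tool coordinates, whose origin is the TCP and whose axes are the tool frame's). Camera axes: x right, y down, z forward; pixel columns grow to the right and rows downward; lengths in m; the calibration is good to about 2 mm. A picture is of the moment at which its call begins: read the wrist's pose just before it. There is no depth.
- bot.hand_in(): hands the job in, once; it reports no verdict.
The state is a dict: "t": time; "q": joint angles; "joint_velocities": joint speeds; "joint_torque": joint torques, N m; "tcp_pos": TCP position; "ee_rot": TCP orientation; "force": force on the tool from outside, world axes, zero at the start; "torque": the same for the moment, N m; "grip_width": opening from 0.0 (shut) to 1.0 (fully open).
Only numpy, scipy, OpenCV 4.12 (cv2) and the standard library are available. Lean on these libraries where they do the work, as an engineer would, in place of code of your own. Each camera call takes 0.05 s, during which the arm holds its last target.

### The job

Turn the heavy metal die block by pushing its corners in turn, well clear of the wooden fence, until one of its long sides squarely faces the fence; then push it straight up until that long side lies flush against the fence, with no end of the block overhanging the fence's ends. Only push it flat along the table: do not lift or tip it, do not let it strike the fence crooked, and leave everything else where it stands.

Things in the scene. Friction and masses are not known exactly. Their poses are not given: they have to be found in the camera images.
- block: Rectangular cast-metal die block, a thin dark oval and leaf on top, loose on the table, 0.8 to 1.1 kg. 88 mm (x) by 140 mm (y) by 40 mm high (z up); origin at the centre of its underside. Its two long sides (normals +x, -x) are alike; either may face the fence. Starts roughly end-on to the fence, its middle 135 to 150 mm before it. Slides with friction (about 4 to 10 N), stays where left.
- fence: Straight wooden lath fixed to the table beyond the block, a flat cork mat before it. 240 mm long (y), 30 mm deep (x), 24 mm high. Origin at table height, mid-length of the face towards the robot; +x points into the wood, away from the robot: a block with a long side flush has its origin at x = -44 mm here. Small things up to 65 mm high stand 200 mm or more to either side of its middle.
- jar_a: Bystander: closed round jar with a white cap, 48 mm wide, 55 mm high; origin at its underside. To be left alone.
- jar_b: Bystander: closed round jar with a black cap, 48 mm wide, 55 mm high; origin at its underside. To be left alone.
- stamp: Bystander: turned dark wooden hand stamp, 36 mm wide, 63 mm high; origin at its underside. To be left alone.
- spool: Bystander: empty wooden spool standing on end, 40 mm wide, 45 mm high; origin at its underside. To be left alone.
- mug: Bystander: white mug, 72 mm wide plus handle, 85 mm high; origin at its underside. To be left alone.
- tin: Bystander: flat grey tin, 60 by 90 by 22 mm; origin at its underside. To be left alone.
- spatula: Bystander: spatula lying flat, off to the left; origin at its underside. To be left alone.
There are look-alikes about, which are no part of the job. There is more than one size of the block; the one meant has the size given above.

How it is judged:
On the way:
1. a long side of the block faces the fence (within about 8 degrees) while the block is still at least 12 mm clear of it (angle between the y axis of block and the y axis of fence, either way round below 0.14 rad and x of block in the frame of fence below -0.056 m), for 0.1 s.
At the end, for the whole second after the job is handed in: A long side of the block lies against the fence: parallel within 2 degrees, gap at most 3.5 mm at its middle, no end more than 3 mm past the fence's end; the block lies flat and at rest (angle between the y axis of block and the y axis of fence, either way round below 0.035 rad and x of block in the frame of fence between -0.0475 and -0.04 m and y of block in the frame of fence between -0.053 and 0.053 m and height (world z) of block below 0.004 m and angle between block's own z axis and vertical below 0.04 rad and linear speed of block below 0.01 m/s); the robot touches nothing.
It fails at once if the block touches the fence while more than 12 degrees from square to it (contact force between block and fence above 0.5 N and angle between the y axis of block and the y axis of fence, either way round above 0.21 rad).
It fails at once if the block is lifted or tipped (height (world z) of block above 0.01 m or angle between block's own z axis and vertical above 0.12 rad).
It fails at once if another thing on the table is moved more than 12 mm or lifted (distance of any of jar_a, jar_b, stamp, spool, mug, tin, spatula from where it was at the start of the episode above 0.012 m).
It also fails if it takes over 64 s, if anything falls off the work surface, if the arm or the gripper's body presses on something with over 40 N, if the wrist force passes 120 N, or if a joint passes its speed limit or range.

## Working session

There is one attempt and no reset: what is moved stays moved. The work goes in short steps, Python scripts to look and compute and a tool call to move; the robot and the scene stay as the last step left them, time stands still between calls to the robot, and variables do not carry over. Pictures are saved under pics/ and viewed, and the job is handed in when it is done.

Besides the shell and the picture viewer there is one more tool, called after ">>>" in YAML: its name, and indented under it one key for each argument. arm_command: Moves the arm, as the interface text tells. Its arguments: {"type":"object","properties":{"increments":{"type":"array"},"gripper":{"type":"number"}},"required":["increments"]}

```bash
mkdir -p pics; cat > h.py <<'E'
import numpy as np, cv2
from cell import bot
def snap(n,f):
    d=bot.grab_frame(n); cv2.imwrite('pics/'+f,cv2.cvtColor(d['image'],cv2.COLOR_RGB2BGR)); return d
def back(d,u,v,z):
    K=np.array(d['intrinsics']);R=np.array(d['R']);t=np.array(d['t'])
    r=R.T@np.linalg.inv(K)@np.array([u,v,1.]);c=-R.T@t
    return c+r*(z-c[2])/r[2]
E
python3 - <<'E'
from h import *
s=bot.read_state();print(s)
for n in('top','scene'):
    d=snap(n,n+'0.png');print(d['intrinsics'],d['R'],d['t'])
    np.savez(n+'.npz',intrinsics=d['intrinsics'],R=d['R'],t=d['t'])
E
```

```text
{'t': 0.0, 'q': array([-8.48891540e-01,  3.59367470e-01,  1.10846668e-02, -3.53421909e-04,
       -1.22407351e+00, -2.88120815e-01]), 'joint_velocities': array([-0.00100413, -0.00060566, -0.00127613, -0.00068835,  0.00079662,
       -0.00076836]), 'joint_torque': array([-3.81267630e-03, -5.82720208e+01,  2.93064433e+01,  6.99727759e+00,
        7.08467487e-03, -1.87278019e-04]), 'tcp_pos': array([ 0.28350482, -0.61205951,  0.22564587]), 'ee_rot': array([-3.14146788e+00, -1.59009961e-03,  2.00445984e+00]), 'force': array([ 0.74849792,  0.38721017, -0.05011166]), 'torque': array([-0.01156133,  0.00435193, -0.02274129]), 'grip_width': 0.9978489596043673}
[[434.36145282   0.         315.74877996]
 [  0.         434.36145282 244.45358431]
 [  0.           0.           1.        ]] [[-0.02743001 -0.99957086 -0.01028027]
 [-0.9943078   0.02834189 -0.102707  ]
 [ 0.10295429  0.0074045  -0.99465853]] [0.10378086 0.51090962 0.87022434]
[[565.72653974   0.         318.19245798]
 [  0.         565.72653974 235.91226418]
 [  0.           0.           1.        ]] [[-0.78256355  0.62254523 -0.00563192]
 [ 0.42797271  0.53136445 -0.73108904]
 [-0.45214339 -0.57453394 -0.68225882]] [ 0.34970046 -0.24511715  1.65997353]
```

View pics/top0.png

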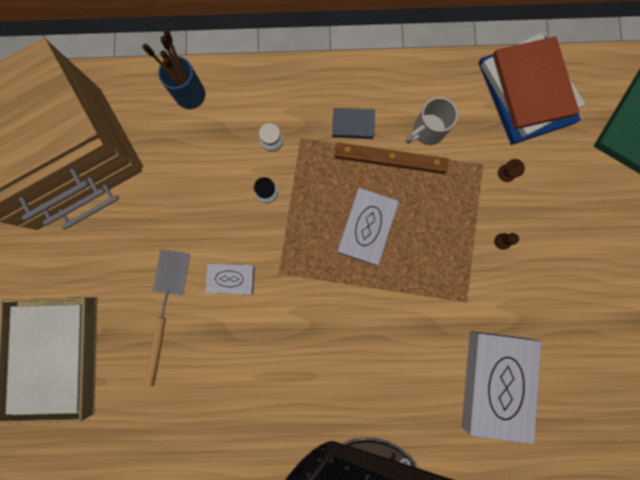

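View pics/scene0.png

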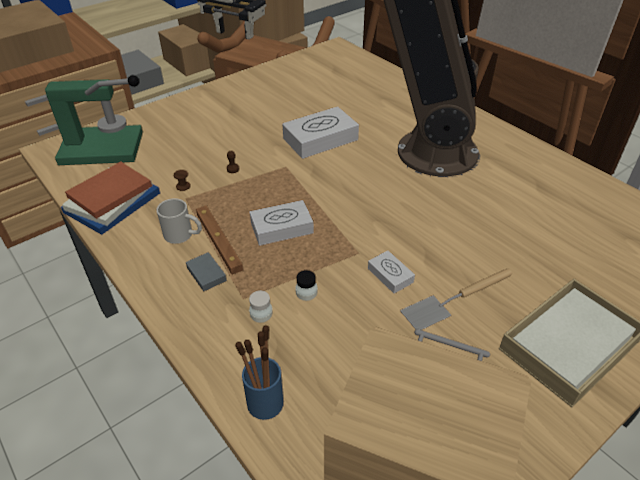

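Blocks in the top view: a small one at (230,279), one on the mat at (368,226) and a large one at (503,387). The mat block in front of the fence (390,157) fits the description; I'll check its size in a crop.

```bash
python3 - <<'E'
import cv2
i=cv2.imread('pics/top0.png')[130:280,290:490]
cv2.imwrite('pics/crop0.png',cv2.resize(i,None,fx=4,fy=4,interpolation=cv2.INTER_CUBIC))
E
```

```text
(no output)
```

View pics/crop0.png

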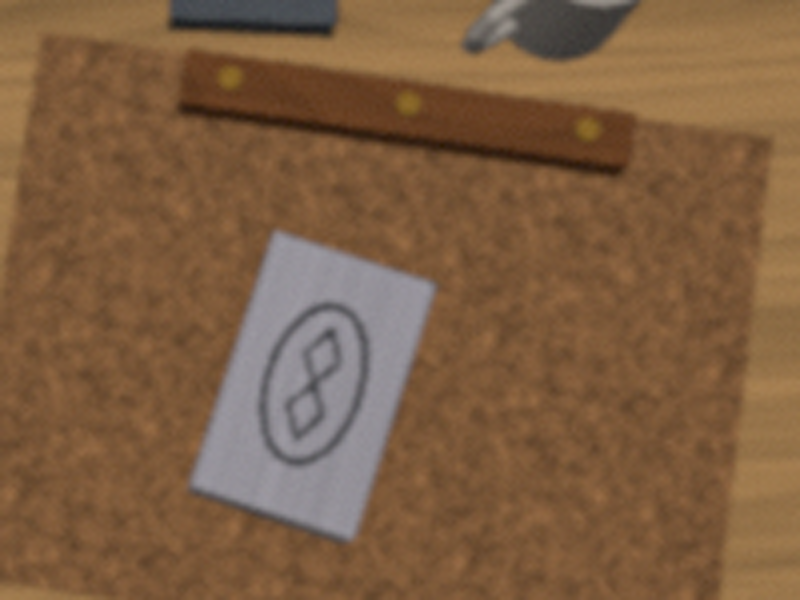

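```bash
cat >> h.py <<'E'
from scipy.optimize import least_squares
def D(n): return dict(np.load(n+'.npz'))
def rectfit(pts,L,W):
    # pts in order; L side first pair length? pts 4x2 world; fit pose with local corners
    loc=np.array([[W/2,L/2],[W/2,-L/2],[-W/2,-L/2],[-W/2,L/2]])
    f=lambda p:((loc@np.array([[np.cos(p[2]),-np.sin(p[2])],[np.sin(p[2]),np.cos(p[2])]]).T+p[:2])-pts).ravel()
    y=pts[0]-pts[1]+pts[3]-pts[2]; a=np.arctan2(-y[0],y[1])
    r=least_squares(f,[*pts.mean(0),a]); return r.x,np.abs(r.fun).max()
E
python3 - <<'E'
from h import *
d=D('top')
def P(c,z): return np.array([back(d,290+(u+.5)/4-.5,130+(v+.5)/4-.5,z)[:2] for u,v in c])
# block: +x end local? corners order (+x+y),(+x-y),(-x-y),(-x+y): long axis y -> take +y toward the fence
b=P([(436,284),(352,537),(191,487),(276,231)],.04)
print(b, [np.linalg.norm(b[i]-b[(i+1)%4]) for i in range(4)], rectfit(b,.14,.088))
f=P([(190,52),(634,115),(625,163),(181,102)],.024)
print(f,[np.linalg.norm(f[i]-f[(i+1)%4]) for i in range(4)]); x,e=rectfit(f,.24,.03);print(x,e)
o=x[:2]-.015*np.array([np.cos(x[2]),np.sin(x[2])]);print('fence',o,x[2])
bb,_=rectfit(b,.14,.088)
c,s=np.cos(x[2]),np.sin(x[2]);dd=bb[:2]-o;print('block in fence',c*dd[0]+s*dd[1],-s*dd[0]+c*dd[1],bb[2]-x[2])
for n,p,z in [('jarA',(270,131),.055),('jarB',(265,188),.055),('stamp1',(515,167),.05),('stamp2',(512,239),.05)]: print(n,back(d,*p,z))
E
```

```text
[[ 0.59778992 -0.08313643]
 [ 0.46921039 -0.03465927]
 [ 0.4968758   0.04584986]
 [ 0.62793244 -0.00220868]] [np.float64(0.13741444887928983), np.float64(0.08512986983482954), np.float64(0.1395903577253808), np.float64(0.08635898190206026)] (array([ 0.54795214, -0.01853863, -1.92337535]), np.float64(0.002146270667181316))
[[ 0.72977326  0.03816986]
 [ 0.68833199 -0.19452355]
 [ 0.6626186  -0.18829255]
 [ 0.70268752  0.04381097]] [np.float64(0.23635481832122818), np.float64(0.026457585909968797), np.float64(0.2355367494122508), np.float64(0.02766693110375823)]
[ 0.69585284 -0.07520882 -0.17427413] 0.002497689718363033
fence [ 0.68108005 -0.07260792] -0.17427413159313979
block in fence -0.14048663724310576 0.03016679592526659 -1.7491012209788546
jarA [0.74799975 0.1769165  0.055     ]
jarB [0.62878599 0.18905736 0.055     ]
stamp1 [ 0.65838475 -0.32131057  0.05      ]
stamp2 [ 0.51099113 -0.30434223  0.05      ]
```

The mat block at (368,226) is the target: its top comes out at about 86 × 139 mm. In the fence frame its centre is at (-140, +30) mm and its long axis is 10° off the fence normal, so it needs an 80° clockwise turn. Next: square the tool to the fence, shut the fingers and go over.

>>> arm_command:
  increments: [0,0,0,-0.122,0,0,0,-0.122,0,0,0,-0.122,0,0,0,-0.122,0,0,0,-0.12,39,12.5,0,0,39,12.5,0,0,39,12.5,0,0,39,12.5,0,0,39,12.5,0,0]
  gripper: 0

```text
t: 0.93
tcp_pos: [0.1454, -0.4584, 0.2258]
ee_rot: [3.141, -0.001, 2.613]
force: [0.2, 0.6, 0.7]
grip_width: 0.306
```

>>> arm_command:
  increments: [39,12.5,0,0,39,12.5,0,0,39,12.5,0,0,39,12.5,0,0,39,12.5,0,0,39,12.5,0,0,39,12.5,0,0,39,12.5,0,0,39,12.5,0,0,39,12.5,0,0]

```text
t: 1.77
tcp_pos: [-0.1277, -0.1536, 0.226]
ee_rot: [-3.141, 0.001, 2.615]
force: [-1.3, 0.3, 0.5]
grip_width: 0.001
```

```bash
cat >> h.py <<'E'
FO=np.array([.68108,-.07261]);FT=-.17427
def inF(p):
    c,s=np.cos(FT),np.sin(FT);d=np.array(p)[:2]-FO;return 1000*np.array([c*d[0]+s*d[1],-s*d[0]+c*d[1]])
def st():
    s=bot.read_state();print('t',round(s['t'],2),'F',inF(s['tcp_pos']).round(1),'z',round(1000*s['tcp_pos'][2],1),'yaw rel',round(s['ee_rot'][2]-FT-np.pi/2,4),s['ee_rot'][:2].round(3),'f',s['force'].round(1),s['grip_width'])
E
python3 -c "
from h import *
st()"
```

```text
t 1.77 F [-782.5 -220. ] z 226.0 yaw rel 1.2182 [-3.141e+00  1.000e-03] f [-1.3  0.3  0.5] 0.0013570041234225718
```

I had the turn sign wrong: tool z points down, so a positive turn lowers the yaw. I'll back out along the same line, then turn the other way.

>>> arm_command:
  increments: [-39,-12.5,0,0,-39,-12.5,0,0,-39,-12.5,0,0,-39,-12.5,0,0,-39,-12.5,0,0,-39,-12.5,0,0,-39,-12.5,0,0,-39,-12.5,0,0,-39,-12.5,0,0,-39,-12.5,0,0]

```text
t: 2.6
tcp_pos: [0.1481, -0.4613, 0.2258]
ee_rot: [3.141, -0.001, 2.613]
force: [0.3, -0.2, 0.1]
grip_width: 0.002
```

```bash
python3 -c "
from h import *
st(); print(bot.read_state()['q'], bot.read_state()['tcp_pos'])"
```

```text
t 2.6 F [-457.5 -475.2] z 225.8 yaw rel 1.2161 [ 3.141e+00 -1.000e-03] f [ 0.3 -0.2  0.1] 0.0021959831799116714
[-8.53233850e-01  4.19575510e-02 -3.94561435e-01 -1.42745286e-04
 -1.13536627e+00  3.24324988e-01] [ 0.14810222 -0.46130758  0.2258007 ]
```

>>> arm_command:
  increments: [0,0,0,0.122,0,0,0,0.122,0,0,0,0.122,0,0,0,0.122,0,0,0,0.122,0,0,0,0.122,0,0,0,0.122,0,0,0,0.121,0,0,0,0.121,0,0,0,0.121]

```text
t: 3.43
tcp_pos: [0.1467, -0.4598, 0.2263]
ee_rot: [-3.141, -0.0, 1.39]
force: [0.8, 0.9, -0.1]
grip_width: 0.003
```

```bash
python3 -c "
from h import *
st()"
```

```text
t 3.43 F [-459.1 -474. ] z 226.3 yaw rel -0.007 [-3.141 -0.   ] f [ 0.8  0.9 -0.1] 0.0029409902139426246
```

>>> arm_command:
  increments: [32,21.5,0,-0.007,32,21.5,0,0,32,21.5,0,0,32,21.5,0,0,32,21.5,0,0,32,21.5,0,0,32,21.5,0,0,32,21.5,0,0,32,21.5,0,0,32,21.5,0,0]

```text
t: 4.27
tcp_pos: [0.4134, -0.1789, 0.2267]
ee_rot: [3.141, -0.0, 1.403]
force: [0.8, -0.8, -0.7]
grip_width: 0.005
```

```bash
python3 -c "
from h import *
st()"
```

```text
t 4.27 F [-245.2 -151.1] z 226.7 yaw rel 0.0065 [ 3.141 -0.   ] f [ 0.8 -0.8 -0.7] 0.004806107872491113
```

>>> arm_command:
  increments: [31.9,21.6,0,0.006,31.9,21.6,0,0,31.9,21.6,0,0,31.9,21.6,0,0,31.9,21.6,0,0,31.9,21.6,0,0,31.9,21.6,0,0,31.9,21.6,0,0,0,0,0,0,0,0,0,0]

```text
t: 5.1
tcp_pos: [0.6274, 0.0423, 0.2248]
ee_rot: [-3.139, 0.001, 1.398]
force: [0.0, -0.2, -0.6]
grip_width: 0.005
```

```bash
python3 -c "
from h import *
st()
s=bot.read_state();d=snap('wrist','w1.png');print(d['hand_eye'])
snap('top','t1.png')"
```

```text
t 5.1 F [-72.8 103.9] z 224.8 yaw rel 0.0018 [-3.139e+00  1.000e-03] f [ 0.  -0.2 -0.6] 0.004874599800126635
[[ 9.99998944e-01  5.33449859e-04 -1.35177718e-03 -1.13033493e-03]
 [-1.08625676e-04  9.55025759e-01  2.96522830e-01 -8.05734047e-02]
 [ 1.44916209e-03 -2.96522370e-01  9.55024808e-01 -1.57436059e-01]
 [ 0.00000000e+00  0.00000000e+00  0.00000000e+00  1.00000000e+00]]
```

View pics/w1.png

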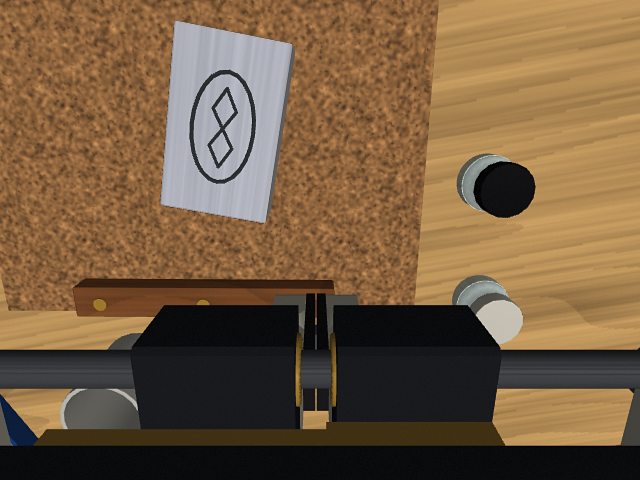

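View pics/t1.png

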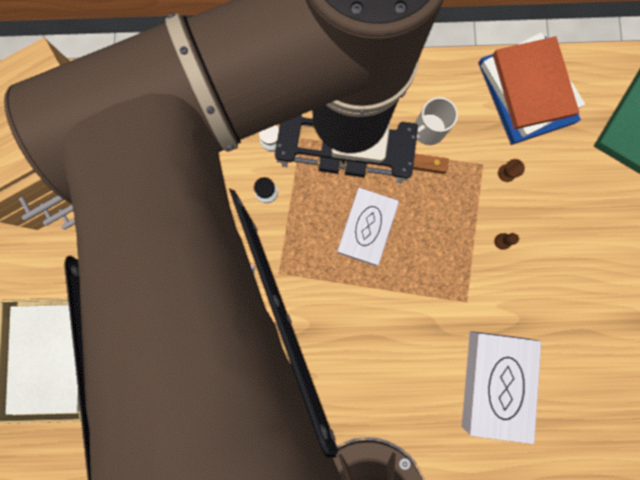

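```bash
cat >> h.py <<'E'
from scipy.spatial.transform import Rotation as Ro
def wcam(s,d):
    T=np.eye(4);T[:3,:3]=Ro.from_euler('xyz',s['ee_rot']).as_matrix();T[:3,3]=s['tcp_pos']
    C=T@np.array(d['hand_eye']);R=C[:3,:3].T;return dict(intrinsics=d['intrinsics'],R=R,t=-R@C[:3,3])
def W(fn):
    s=bot.read_state();d=snap('wrist',fn);c=wcam(s,d);np.savez('wrist.npz',**c);return c
def blk(c,pts):  # far-right, near-right, near-left, far-left order => y axis along long
    b=np.array([back(c,u,v,.04)[:2] for u,v in pts]);x,e=rectfit(b,.14,.088)
    print('sides',[round(1000*np.linalg.norm(b[i]-b[(i+1)%4]),1) for i in range(4)],'F',inF(x).round(1),'long axis deg rel fence',np.degrees(x[2]-FT).round(2),'err',round(1000*e,1))
E
python3 - <<'E'
from h import *
c=W('w2.png')
blk(c,[(161,205),(176,21),(293,44),(267,223)])
for p,z in [((73,288),.024),((334,290),.024),((85,279),0),((333,280),0)]: print(inF(back(c,*p,z)))
E
```

```text
sides [np.float64(138.8), np.float64(86.2), np.float64(138.4), np.float64(87.9)] F [-139.6   29. ] long axis deg rel fence -100.18 err 1.1
[   1.8954607  -121.31168939]
[  3.566384   117.22175442]
[   2.84400471 -122.93890781]
[  3.58650903 117.19956856]
```

Both views agree to about 3 mm. Descending left of the block's far corner (clear of it), tip about 14 mm above the table.

>>> arm_command:
  increments: [0,0,35,0,0,0,35,0,0,0,35,0,0,0,35,0,0,0,35,0,0,0,25,0,0,0,11,0,0,0,0,0]

```text
t: 5.92
tcp_pos: [0.6249, 0.0394, 0.0135]
ee_rot: [-3.138, 0.002, 1.395]
force: [0.2, -0.1, 0.2]
grip_width: 0.003
```

```bash
python3 -c "
from h import *
st();W('w3.png')"
```

```text
t 5.92 F [-74.8 100.6] z 13.5 yaw rel -0.0011 [-3.138e+00  2.000e-03] f [ 0.2 -0.1  0.2] 0.002886960475036201
```

View pics/w3.png

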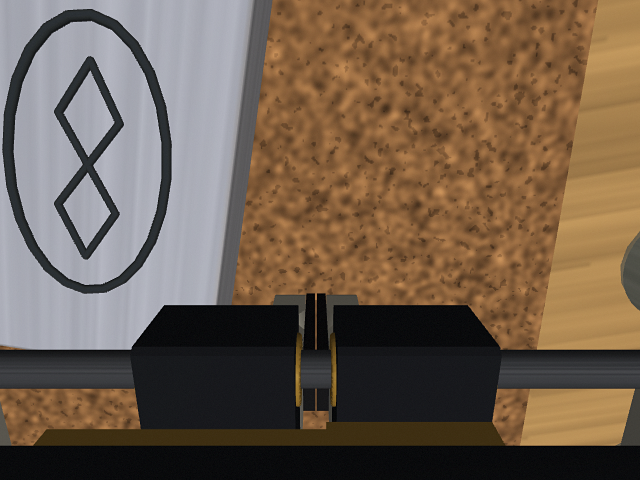

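>>> arm_command:
  increments: [-10,0,0,0,-7,0,0,0,-7,0,0,0,-7,0,0,0,-7,0,0,0,-7,0,0,0,-7,0,0,0,-7,0,0,0,-7,0,0,0,0,0,0,0]

```text
t: 6.8
tcp_pos: [0.6173, -0.025, 0.0174]
ee_rot: [3.137, -0.002, 1.396]
force: [3.0, 0.4, 0.7]
grip_width: 0.008
```

```bash
python3 -c "
from h import *
st();W('w4.png');snap('scene','s4.png');snap('top','t4.png')"
```

```text
t 6.8 F [-71.1  35.9] z 17.4 yaw rel -0.0002 [ 3.137e+00 -2.000e-03] f [3.  0.4 0.7] 0.007826815904698761
```

View pics/w4.png

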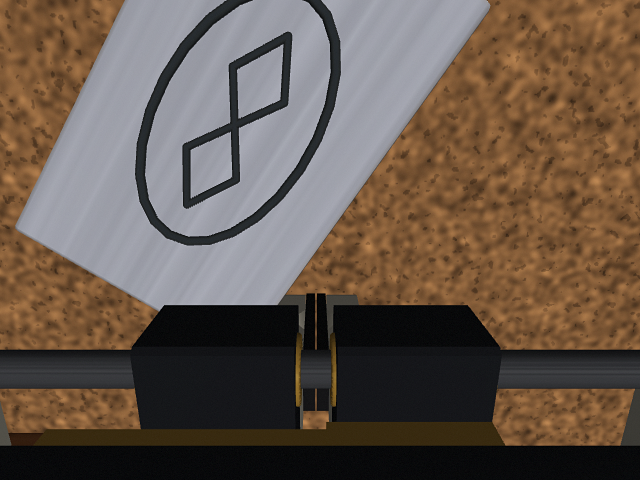

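View pics/t4.png

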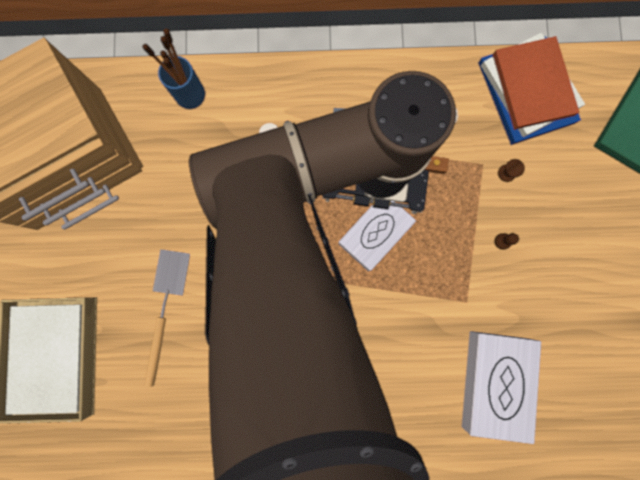

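```bash
cat >> h.py <<'E'
def lines(c,cands,x0,L=.14,Wd=.088):
    # cands: list of (side, (u,v)); side in '+x','-x','+y','-y'; fit pose (fence frame m, angle)
    P=[(s,inF(back(c,*p,.04))) for s,p in cands]
    def f(q):
        o=[]
        for s,p in P:
            d=p-q[:2];a=np.radians(q[2]);lx=np.cos(a)*d[0]+np.sin(a)*d[1];ly=-np.sin(a)*d[0]+np.cos(a)*d[1]
            o.append({'+x':lx-44,'-x':lx+44,'+y':ly-70,'-y':ly+70}[s])
        return o
    r=least_squares(f,x0);print('block F x,y,deg',r.x.round(1),'res',r.fun.round(1));return r.x
E
python3 - <<'E'
from h import *
c=D('wrist')
# block angle a: local y = long axis, +y toward fence initially a=-100 -> y dir angle -10. +x side = normal angle -100 = right side
lines(c,[('+x',(124,0)),('+x',(70,113)),('+x',(15,228)),('+y',(15,228)),('+y',(100,275)),('-x',(278,305)),('-x',(385,155)),('-x',(480,17))],[-130,10,-130])
E
```

```text
block F x,y,deg [-149.1   11.2 -123.2] res [-1.2 -0.7 -0.2  0.  -0.   1.2  0.3  0.5]
```

The block turned clockwise by about 23° to -123°, centre at (-149, 11). Next: lift over it and push the near-right corner left.

>>> arm_command:
  increments: [8,0,0,0,0,0,-35,0,0,0,-35,0,-18,-31,0,0,-18,-31,0,0,-18,-31,0,0,-18,-31,0,0,-18,-31,0,0,0,0,0,0,0,0,0,0]

```text
t: 7.78
tcp_pos: [0.4457, -0.0786, 0.0854]
ee_rot: [-3.139, 0.001, 1.396]
force: [1.2, 0.0, -0.4]
grip_width: 0.003
```

```bash
python3 -c "
from h import *
st()"
```

```text
t 7.78 F [-230.8  -46.7] z 85.4 yaw rel -0.0006 [-3.139e+00  1.000e-03] f [ 1.2  0.  -0.4] 0.003356982203592896
```

>>> arm_command:
  increments: [0,0,35,0,0,0,28,0,0,0,8,0,10,0,0,0,8,0,0,0,7,0,0,0,7,0,0,0,7,0,0,0,7,0,0,0,7,0,0,0]

```text
t: 8.62
tcp_pos: [0.4576, -0.0254, 0.015]
ee_rot: [3.141, 0.0, 1.397]
force: [-1.3, -3.9, 0.7]
grip_width: 0.005
```

>>> arm_command:
  increments: [7,0,0,0,7,0,0,0,7,0,0,0,7,0,0,0,0,0,0,0]

```text
t: 9.03
tcp_pos: [0.4629, 0.0029, 0.0145]
ee_rot: [3.141, -0.0, 1.397]
force: [-1.2, 0.5, 0.3]
grip_width: 0.006
```

```bash
python3 -c "
from h import *
st();W('w5.png');snap('scene','s5.png');snap('top','t5.png')"
```

```text
t 9.03 F [-228.    36.5] z 14.5 yaw rel 0.0008 [ 3.141 -0.   ] f [-1.2  0.5  0.3] 0.005635881834034014
```

View pics/t5.png

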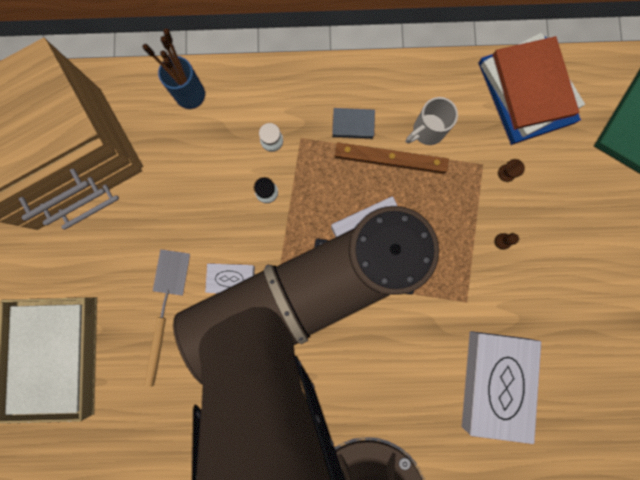

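View pics/s5.png

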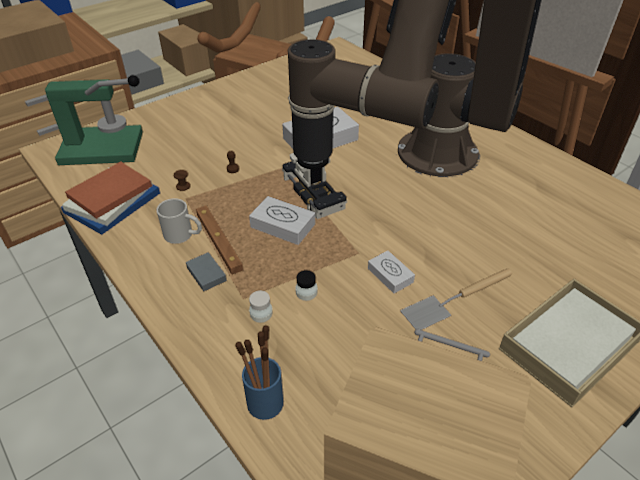

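```bash
cat >> h.py <<'E'
def crop(src,dst,u0,v0,w,h,k):
    i=cv2.imread('pics/'+src)[v0:v0+h,u0:u0+w];cv2.imwrite('pics/'+dst,cv2.resize(i,None,fx=k,fy=k,interpolation=cv2.INTER_CUBIC))
def unc(pts,u0,v0,k): return [(u0+(u+.5)/k-.5,v0+(v+.5)/k-.5) for u,v in pts]
E
python3 -c "
from h import *
crop('s5.png','c5.png',190,150,170,120,4.7)"
```

```text
(no output)
```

View pics/c5.png

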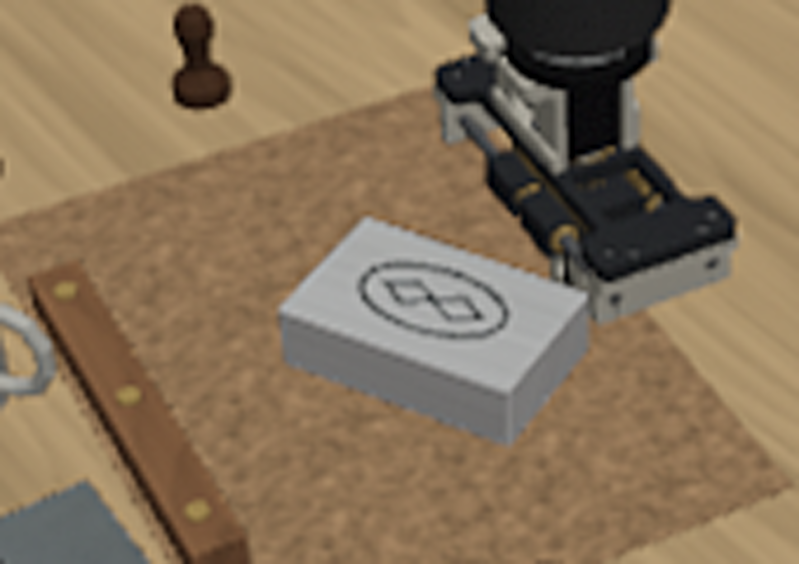

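```bash
python3 -c "
from h import *
d=D('scene')
blk(d,unc([(369,218),(588,296),(511,390),(281,314)],190,150,4.7))
for p in unc([(240,545),(86,262)],190,150,4.7): print(inF(back(d,*p,.024)))"
```

```text
sides [np.float64(137.0), np.float64(82.6), np.float64(135.9), np.float64(89.5)] F [-145.6   25.6] long axis deg rel fence -146.0 err 3.1
[  9.32837936 124.68647924]
[  -0.46213684 -114.6245963 ]
```

Block at about -146°, 34° short of parallel, centre near (-144, 26). The finger sits at its near-left corner, so I push that corner forward along its arc.

>>> arm_command:
  increments: [4.5,6,0,0,4,6,0,0,3.5,6.5,0,0,3,7,0,0,2.5,7,0,0,2,7,0,0,0,0,0,0]

```text
t: 9.77
tcp_pos: [0.5057, 0.0142, 0.0143]
ee_rot: [-3.141, -0.0, 1.396]
force: [-0.2, -0.3, 0.3]
grip_width: 0.003
```

```bash
python3 -c "
from h import *
st();W('w6.png');snap('scene','s6.png')
crop('s6.png','c6.png',190,150,170,120,4.7)"
```

```text
t 9.77 F [-187.8   55.1] z 14.3 yaw rel -0.0001 [-3.141 -0.   ] f [-0.2 -0.3  0.3] 0.003298196458065108
```

View pics/c6.png

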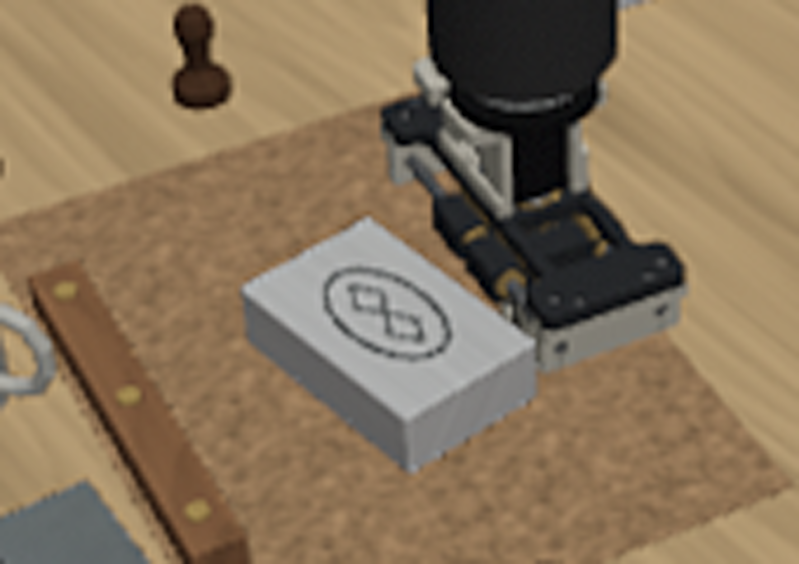

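View pics/w6.png

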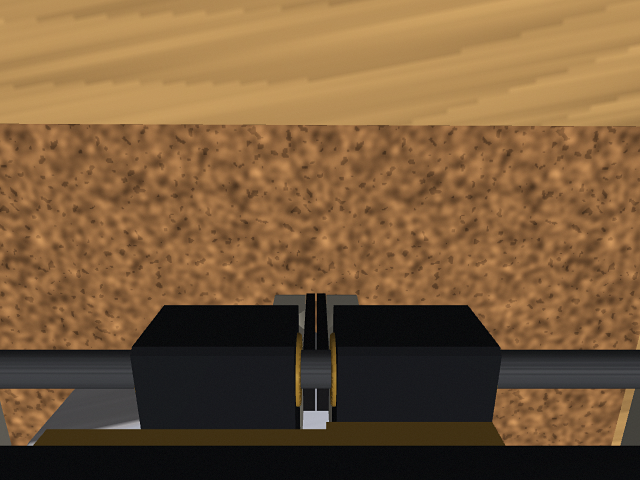

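```bash
python3 -c "
from h import *
d=D('scene')
blk(d,unc([(369,218),(536,343),(406,418),(243,290)],190,150,4.7))"
```

```text
sides [np.float64(139.1), np.float64(85.4), np.float64(135.4), np.float64(87.0)] F [-118.9   22. ] long axis deg rel fence -166.12 err 2.4
```

14° to go, centre (-119, 22). Next: back off, open the fingers so both can push the long side and square it up, and centre them on the block.

>>> arm_command:
  increments: [0,-12,0,0,0,-13,0,0,-11,0,0,0,-11,0,0,0,-9,0,0,0,0,0,0,0,0,0,0,0,0,0,0,0]
  gripper: 87.6

```text
t: 10.53
tcp_pos: [0.4754, -0.0125, 0.0147]
ee_rot: [3.141, -0.0, 1.396]
force: [0.1, -0.2, -0.4]
grip_width: 0.549
```

```bash
python3 -c "
from h import *
st()"
```

```text
t 10.53 F [-213.    23.6] z 14.7 yaw rel -0.0008 [ 3.141 -0.   ] f [ 0.1 -0.2 -0.4] 0.5487969586739081
```

>>> arm_command:
  increments: [0,0,0,0,0,0,0,0,0,0,0,0,0,0,0,0,0,0,0,0,0,0,0,0,0,10,0,0,0,8,0,0,0,7,0,0]

```text
t: 11.28
tcp_pos: [0.5005, -0.0165, 0.0146]
ee_rot: [-3.142, -0.0, 1.397]
force: [-6.3, 4.7, 4.9]
grip_width: 0.998
```

>>> arm_command:
  increments: [0,6,0,0,0,6,0,0,0,6,0,0,0,6,0,0,0,5,0,0,0,0,0,0]

```text
t: 11.78
tcp_pos: [0.5288, -0.0216, 0.0142]
ee_rot: [-3.141, 0.0, 1.396]
force: [-0.9, -0.0, 0.5]
grip_width: 1.002
```

```bash
python3 -c "
from h import *
st();snap('scene','s7.png')
crop('s7.png','c7.png',190,150,170,120,4.7)"
```

```text
t 11.78 F [-158.8   23.8] z 14.2 yaw rel -0.0 [-3.141  0.   ] f [-0.9 -0.   0.5] 1.0016493236345307
```

View pics/c7.png

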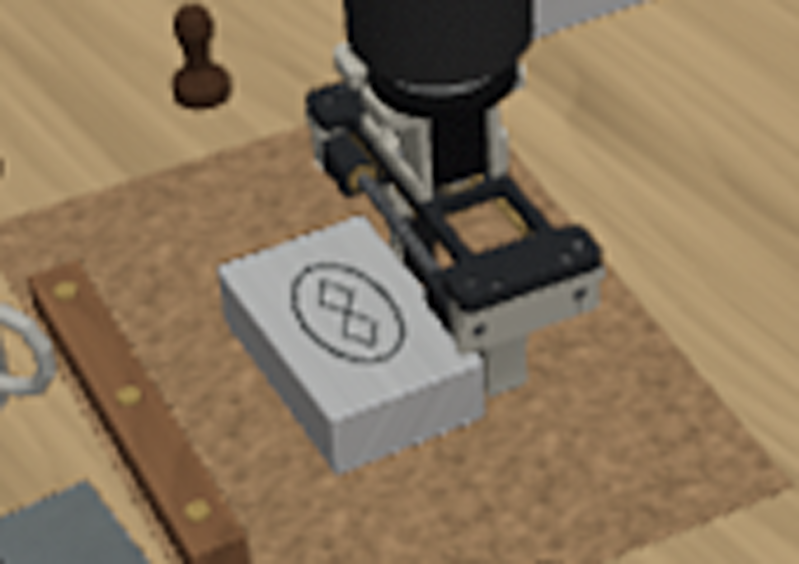

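```bash
python3 -c "
from h import *
d=D('scene')
blk(d,unc([(360,218),(484,355),(334,414),(219,269)],190,150,4.7))
a,b=[inF(back(d,*p,.024)) for p in unc([(246,542),(86,262)],190,150,4.7)];print(a,b)"
```

```text
sides [np.float64(133.2), np.float64(86.1), np.float64(133.5), np.float64(84.2)] F [-102.1    9.6] long axis deg rel fence 183.1 err 3.8
[  5.97484364 124.21733125] [  -0.46213684 -114.6245963 ]
```

>>> arm_command:
  increments: [0,5,0,0,0,5,0,0,0,5,0,0,0,0,0,0]

```text
t: 12.17
tcp_pos: [0.5408, -0.025, 0.014]
ee_rot: [-3.137, 0.002, 1.395]
force: [-6.8, 1.9, 4.8]
grip_width: 1.001
```

```bash
python3 -c "
from h import *
st();snap('scene','s8.png');snap('top','t8.png')
crop('s8.png','c8.png',190,150,170,120,4.7);crop('t8.png','ct8.png',290,130,200,150,4)"
```

```text
t 12.17 F [-146.4   22.6] z 14.0 yaw rel -0.0012 [-3.137e+00  2.000e-03] f [-6.8  1.9  4.8] 1.0008517307594849
```

View pics/c8.png

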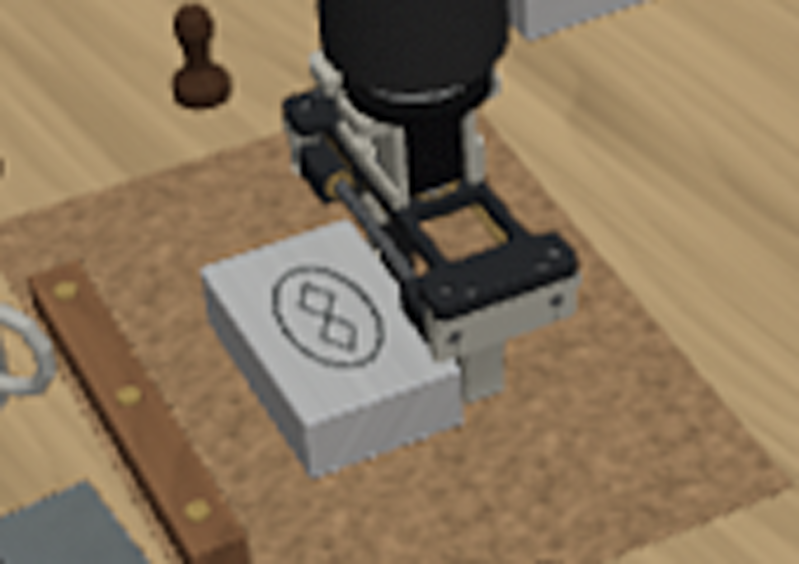

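View pics/ct8.png

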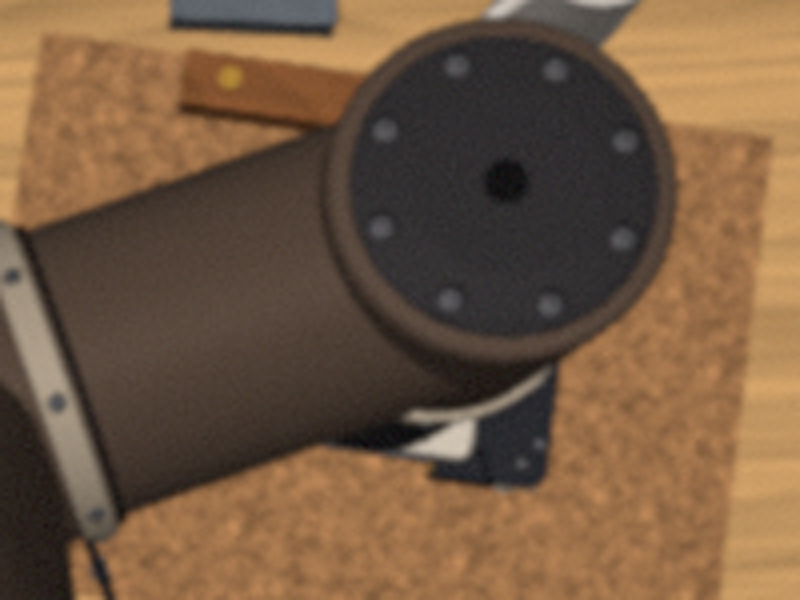

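```bash
python3 -c "
from h import *
d=D('scene')
blk(d,unc([(345,222),(462,367),(307,422),(202,270)],190,150,4.7))
for p in unc([(307,422),(202,270),(345,222),(462,367)],190,150,4.7): print(inF(back(d,*p,.04)))
"
```

```text
sides [np.float64(136.6), np.float64(86.3), np.float64(135.7), np.float64(83.8)] F [-90.8   8.9] long axis deg rel fence 180.69 err 2.9
[-48.89123088  76.60186816]
[-47.69320724 -59.11466316]
[-131.50022495  -59.20752862]
[-135.2280548    77.29540792]
```

Squared to within about 1–2°, centre at about (-91, 10), 45 mm clear. Now pushing straight at the fence.

>>> arm_command:
  increments: [0,5,0,0,0,6,0,0,0,6,0,0,0,6,0,0,0,5,0,0,0,4,0,0,0,3,0,0,0,0,0,0]

```text
t: 12.93
tcp_pos: [0.5746, -0.0313, 0.0139]
ee_rot: [-3.136, 0.002, 1.395]
force: [-8.0, -0.1, 6.2]
grip_width: 1.004
```

```bash
python3 -c "
from h import *
st();snap('scene','s9.png')
crop('s9.png','c9.png',190,150,170,120,4.7)"
```

```text
t 12.93 F [-112.    22.3] z 13.9 yaw rel -0.0015 [-3.136e+00  2.000e-03] f [-8.  -0.1  6.2] 1.003596098704372
```

View pics/c9.png

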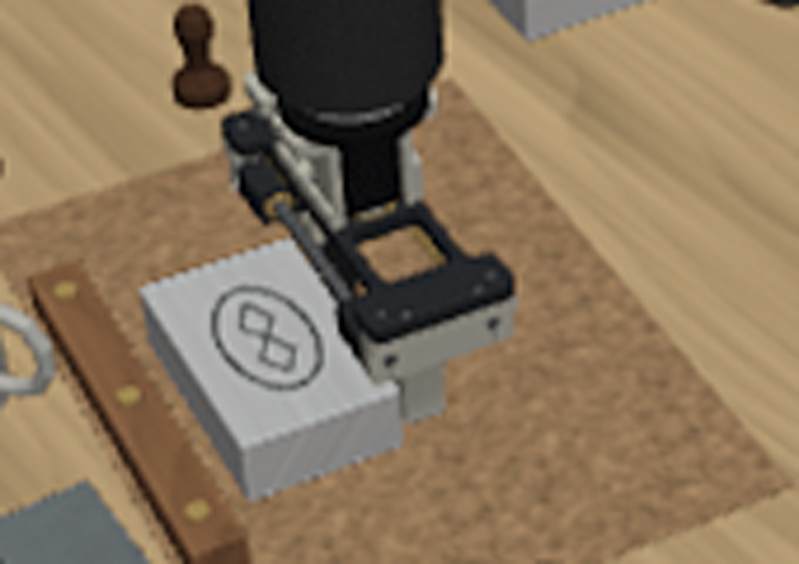

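>>> arm_command:
  increments: [0,3,0,0,0,3,0,0,0,2,0,0,0,2,0,0,0,1,0,0]

```text
t: 13.4
tcp_pos: [0.5848, -0.033, 0.0139]
ee_rot: [-3.135, 0.002, 1.395]
force: [-11.4, 2.5, 8.1]
grip_width: 1.002
```

>>> arm_command:
  increments: [0,1.5,0,0,0,1.5,0,0]

```text
t: 13.57
tcp_pos: [0.5875, -0.0335, 0.0139]
ee_rot: [-3.135, 0.002, 1.395]
force: [-10.6, 1.6, 7.8]
grip_width: 1.0
```

```bash
python3 -c "
from h import *
st();snap('scene','s10.png')
crop('s10.png','c10.png',190,190,120,90,6.6)"
```

```text
t 13.57 F [-99.   22.3] z 13.9 yaw rel -0.0016 [-3.135e+00  2.000e-03] f [-10.6   1.6   7.8] 1.0002836993334414
```

View pics/c10.png

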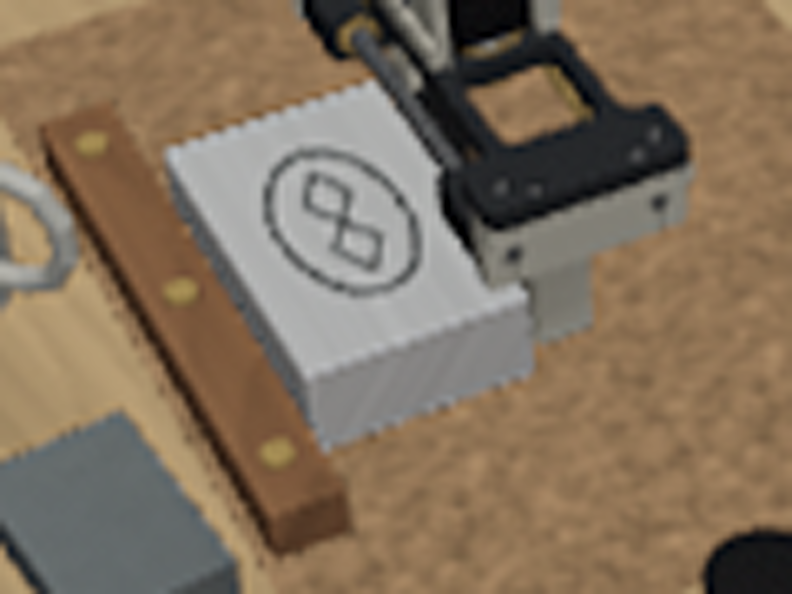

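>>> arm_command:
  increments: [0,1.5,0,0,0,0,0,0]

```text
t: 13.78
tcp_pos: [0.5893, -0.0338, 0.0139]
ee_rot: [-3.136, 0.002, 1.395]
force: [-10.1, 2.2, 7.0]
grip_width: 0.998
```

>>> arm_command:
  increments: [0,1.5,0,0,0,0,0,0]

```text
t: 13.95
tcp_pos: [0.5895, -0.0339, 0.0138]
ee_rot: [-3.134, 0.002, 1.395]
force: [-15.0, 4.2, 11.1]
grip_width: 0.998
```

>>> arm_command:
  increments: [0,1,0,0,0,0,0,0]

```text
t: 14.12
tcp_pos: [0.5895, -0.0339, 0.0138]
ee_rot: [-3.132, 0.002, 1.395]
force: [-17.3, 6.0, 14.6]
grip_width: 1.002
```

The advance stalls at TCP x = 0.5895 and the force is rising, so the block is at the fence. A little more to seat it, then back off straight.

>>> arm_command:
  increments: [0,1.5,0,0,0,1.5,0,0,0,0,0,0,0,0,0,0]

```text
t: 14.45
tcp_pos: [0.5894, -0.0341, 0.0136]
ee_rot: [-3.127, 0.003, 1.394]
force: [-29.1, 11.8, 22.2]
grip_width: 1.002
```

>>> arm_command:
  increments: [0,-3,0,0,0,-4,0,0,0,-6,0,0,0,-10,0,0,0,-10,0,0,0,-10,-10,0,0,0,-35,0,0,0,-35,0,0,0,-35,0,0,0,-35,0]

```text
t: 15.28
tcp_pos: [0.5548, -0.0264, 0.1662]
ee_rot: [3.141, -0.0, 1.397]
force: [1.0, -0.2, -0.1]
grip_width: 0.998
```

```bash
python3 -c "
from h import *
st();snap('scene','s11.png')
crop('s11.png','c11.png',190,190,120,90,6.6)"
```

```text
t 15.28 F [-132.4   23.6] z 166.2 yaw rel 0.0003 [ 3.141 -0.   ] f [ 1.  -0.2 -0.1] 0.9984139720303885
```

View pics/c11.png

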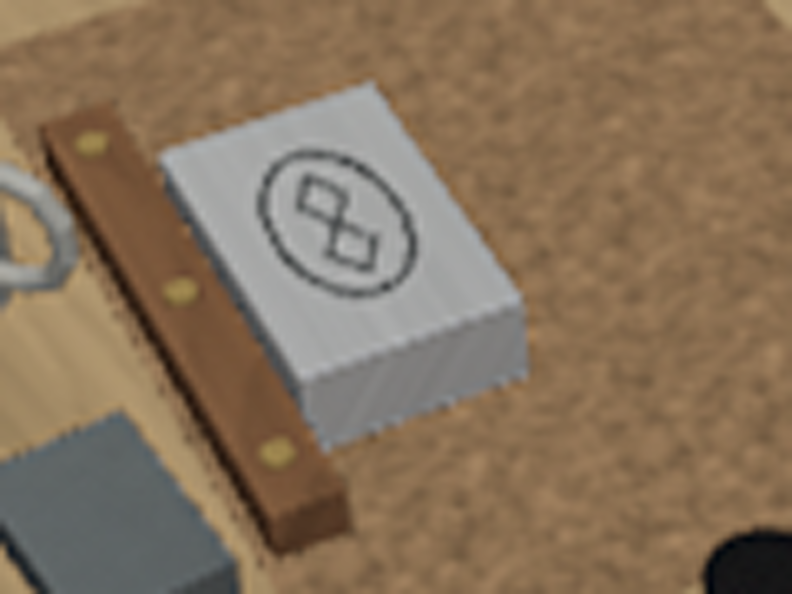

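>>> arm_command:
  increments: [0,0,-35,0,-5,35,-25,0,-5,38,0,0,-5,38,0,0,-5,38,0,0,0,30,0,0,0,0,0,0,0,0,0,0]

```text
t: 16.0
tcp_pos: [0.7276, -0.0771, 0.2211]
ee_rot: [-3.139, 0.001, 1.395]
force: [-0.5, -0.2, -0.3]
grip_width: 1.0
```

```bash
python3 -c "
from h import *
st();W('w12.png')"
```

```text
t 16.0 F [46.6  3.7] z 221.1 yaw rel -0.001 [-3.139e+00  1.000e-03] f [-0.5 -0.2 -0.3] 1.0002819921590698
```

View pics/w12.png

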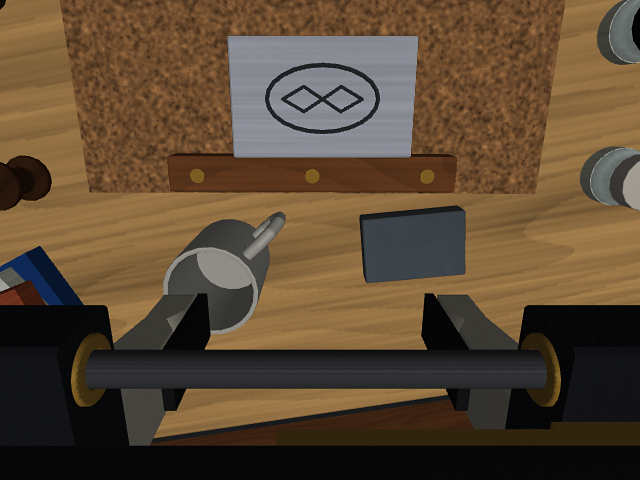

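```bash
python3 -c "
from h import *
crop('w12.png','c12.png',160,130,310,70,2.5)
c=D('wrist')
blk(c,[(228,37),(418,38),(411,157),(235,157)])
for p,z in [((170,156),.024),((456,157),.024),((170,190),.024),((455,191),.024)]: print(inF(back(c,*p,z)))"
```

```text
sides [np.float64(137.6), np.float64(85.0), np.float64(137.8), np.float64(85.7)] F [-41.2   7.7] long axis deg rel fence 179.92 err 1.7
[   2.20526105 -117.35577667]
[  3.18424246 117.16129161]
[  30.33933057 -120.20677722]
[ 31.32159659 119.02125085]
```

View pics/c12.png

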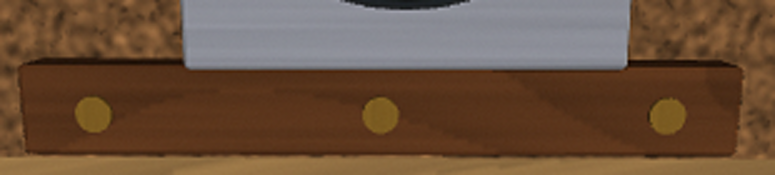

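The wrist view shows the block against the fence: face edge to face edge from (235,157) to (411,157). The centre is 43.9 mm before the fence face, parallel to about 0.3° and about 8 mm off the fence middle. The mug, tin and jars look undisturbed. Handing in.

```bash
python3 -c "
from cell import bot
print(bot.hand_in())"
```

```text
the job is handed in; nothing more can be done
None
```

I turned the die block about 80° by pushing its corners one after another, well before the fence. I then squared it with both open fingers about 45 mm clear of the fence and pushed it straight up until it stalled. I backed off before handing in at about 16 s; the hand-in gives no verdict.

**Final position, last wrist picture:**

| Measure | Reading | Limit |
|---|---|---|
| Centre before the fence face | 43.9 mm | 40 to 47.5 mm |
| Angle to the fence | about 0.3° | 2° |
| Offset from the fence middle | about 8 mm | 53 mm |

- **Ends and contact:** no end overhangs the fence, and the robot was touching nothing. The neighbouring things looked unmoved by eye, but I did not measure them.
- **Disagreements:** the cameras disagreed by about 3 mm on the fence position, and scene-view angles were only good to 1–2°. I relied on the stall at the fence and on block-to-fence distances within the last picture.
- **Mistake on the way:** I first turned the tool the wrong way, so it briefly swung in towards the robot's base at 0.23 m height. It touched nothing, and I backed it out.

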